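# Level packer from tapered offcuts

### The arm

A 6-joint arm with a two-finger parallel gripper is mounted at the origin on the work surface. World frame = base frame: x ahead of the robot, y to its left, z up, the work surface at z = 0. Lengths are in mm, angles in rad, forces in N, time in s.
With the tool pointing down it reaches from about 250 to 850 mm from the base axis. Payload 12.5 kg.
Tool frame: the origin (TCP) lies midway between the tips of the shut fingers; the grasp point (between the pads) lies 19 mm behind it (robot.hold_point_z is the distance from the TCP to the grasp point, in mm); z points along the fingers, y is the line along which they close (so a half turn about z gives the same grasp; the last joint's range is limited). The gripper opens to 93 mm and grips with 3 to 60 N. Pads are 15 mm wide; open, the fingers measure 128 mm over their backs; the gripper's body (75 mm by 188 mm) begins 65 mm behind the grasp point.
Start: joints at [-1.428, 0.351, 1.652, -0, 1.139, -0.085], TCP at [124.23, -535.772, 218.633] pointing down, gripper open.
Joint ranges: [-2.75, 2.75], [-0.79, 2.1], [0.01, 2.65], [-1.57, 4.71], [0.07, 3.14], [-2.87, 2.87]. Speed limits (rad/s): [2.22, 2.22, 2.79, 3.14, 3.14, 3.14].

### API

Orientations are given as a rotation vector (axis times angle).
In Python, from station import robot gives the robot as it stands. The module is installed in compiled form; this text tells all that it offers.
- The arm moves only by the tool servo_tool, never from a script. Its argument "series" is a list of rows, each an object with "travel": the shift along the world's x, y, z in cm, a list of three; "yaw": the turn about the world's z in degrees; "fingers": the finger opening in cm, from 0 to 9.3. A call has 1 to 12 rows; each row is the pose to reach, as a shift and turn from the pose commanded when the call began; what a row does not reach only later rows make up. A row lasts 1/8 s, in which the tool goes at most 62.5 mm and 10.7 degrees, less where a joint would pass 70% of its speed; a pose out of reach is approached as far as the arm can. A call with a gripper value outside its range is refused whole. The fingers move at their own pace and stop on an object; the grip force is fixed at half the most. Time passes only in rows, so rows that repeat a pose let the fingers close. It gives the time, the measured TCP pose, the force, the opening and the grip force at its end, in the units of the state.
- robot.state(): the state, without advancing time (a new reading comes with each control period).
- robot.grab_frame(name): name is "scene" or "side" or "wrist"; returns a dict with "img" (480x640x3 uint8, red, green, blue), "fx", "fy", "cx", "cy" (pixels), "R" (3x3) and "t" (3): a world point X has camera coordinates R X + t; the wrist camera has in their place "tool_from_camera" (4x4, takes a point from camera to tool coordinates, whose origin is the TCP and whose axes are the flange's). Camera axes: x right, y down, z forward; pixel columns grow to the right and rows downward; lengths in mm; the calibration is good to about 2 mm. The wrist camera is an equidistant fisheye: a pixel r from the principal point sees the ray r / f radians off the axis. A picture is of the moment at which its call begins: read the wrist's pose just before it. There is no depth.
- robot.close_job(): hands the job in; it is judged then, once.
Trained networks look in a picture, given as the dict that the camera call returned (one of the last four; its "shot" number tells which), for a name from the list of things; names that differ only in an ending like _2 or _b are one class to them, and where a whole thing is asked for, a point or a joint stands for the part that bears it (a point fixed in the world has none). Each returns a list of dicts, best first, with "score" (0 to 1); they miss things now and then, are a little off and sometimes report something else, mostly with a low value. They report only what shows in the picture. A call takes as long as a camera call. They do not tell look-alikes from the thing itself.
- robot.look_for(picture, label): "xy" ([column, row] in pixels, amid what is visible of it).
- robot.silhouettes(picture, label): "pixels" (480x640 bool, what is visible of it) and "xy" ([column, row] in pixels, amid what is visible of it).
The state is a dict: "time_s": time; "q": joint angles; "dq": joint speeds; "joint_efforts": joint torques, N m; "eef_pos": TCP position; "ee_rot": TCP orientation; "contact_force": force on the tool from outside, world axes, zero at the start; "wrist_torque": the same for the moment, N m; "gripper_width": finger opening in mm; "grip_force": force on a finger pad.
Only numpy, scipy, OpenCV 4.12 (cv2) and the standard library are available. Lean on these libraries where they do the work, as an engineer would, in place of code of your own. Each camera call takes 0.05 s, during which the arm holds its last target. There are 200 camera calls.

### The job

Make up the level packer for the cabinet's low corner, here on the flap: lay the smaller tapered offcut, flat base down, centred along the sloping top of the big tapered block, turned so that its thick end is over the block's thin end and the stack's top comes out level. Then stand the short aluminium foot socket, open end up, in the middle of that level top, and let go.

Things in the scene. Friction and masses are not known exactly. Their poses are not given: they have to be found in the camera images.
- big_wedge: the big tapered block, bare wood: 130 mm long, 70 mm wide, 49.8 mm thick at one end and 22.2 mm at the other; loose, 0.25 kg, lying on its flat base. Origin: centre of the underside; z up; x along the length towards the THIN end; y across. Its top is one flat face sloping down 12 degrees towards +x, 36 mm above the base at mid length.
- small_wedge: the smaller tapered offcut, same bare wood: 110 mm long, 46 mm wide, upright parallel long sides, 41.7 mm thick at one end, 18.3 mm at the other; 0.11 kg, lying on its flat base. Origin: centre of the underside; z up; x along the length to the THIN end. Top slopes down 12 degrees towards +x. Not wanted: the short steep wooden stub (62 mm long) and the square offcut of even thickness.
- small_top (a point): the middle of the small tapered offcut's sloping top face, 30 mm above the centre of its underside; z is square to the sloping face, x runs down the slope towards the thin end.
- foot_socket: the foot socket, a short thick-walled round aluminium cup that a cabinet foot stands in: 46 mm across, 34 mm high, with a 32 mm bore 22 mm deep open at the top; 0.11 kg, standing upright. Origin: centre of the underside; z up. The other socket, steel, 32 mm across and 70 mm tall, is not wanted.
Not all that is in view belongs to the job. What is shaped like the foot_socket but orange or pink is not meant. Leave any black or pink look-alike of the small_wedge alone.

How it is judged (in metres and radians):
On the way:
1. the small tapered offcut lies released on the big block, centred, in line and with its top level (x of small_wedge in the frame of big_wedge between -0.02 and 0.02 m and y of small_wedge in the frame of big_wedge between -0.015 and 0.015 m and z of small_wedge in the frame of big_wedge between 0.026 and 0.047 m and angle between small_top's own z axis and vertical below 0.175 rad and angle between big_wedge's own z axis and vertical below 0.1 rad and angle between the y axis of small_wedge and the y axis of big_wedge, either way round below 0.262 rad and contact force between small_wedge and big_wedge above 0.3 N and linear speed of small_wedge below 0.03 m/s and contact force between the fingers and small_wedge below 0.1 N), for 0.2 s.
At the end, for the whole second after the job is handed in: Big block flat (6 deg). Small offcut released on its slope, base down, centred within 20 mm along and 15 mm across, in line within 15 deg, top level within 10 deg (thick end over thin end). Foot socket on that top, upright within 10 deg, within 15 mm of its middle. All at rest (all of step 1 and horizontal distance between foot_socket and small_top below 0.015 m and distance between foot_socket and small_top below 0.018 m and angle between foot_socket's own z axis and vertical below 0.175 rad and contact force between foot_socket and small_wedge above 0.3 N and linear speed of foot_socket below 0.03 m/s); the robot touches nothing.
It also fails if it takes over 56 s, if anything falls off the work surface, if the arm or the gripper's body presses on something with over 40 N, if the wrist force passes 120 N, or if a joint passes its speed limit or range.

## Working session

There is one attempt and no reset: what is moved stays moved. The work goes in short steps, Python scripts to look and compute and a tool call to move; the robot and the scene stay as the last step left them, time stands still between calls to the robot, and variables do not carry over. Pictures are saved under pics/ and viewed, at most 10 in all, crops included, and the job is handed in when it is done.

Besides the shell and the picture viewer there is one more tool, called after ">>>" as name(argument=value, ...) on one line, values as JSON. servo_tool: Moves the arm, as the interface text tells. Its arguments: {"type":"object","properties":{"series":{"type":"array"}},"required":["series"]}

```bash
mkdir -p pics; cat > h.py <<'E'
import numpy as np, cv2
from station import robot
from scipy.spatial.transform import Rotation as Ro
def ray(p,uv):
    R=np.array(p["R"]);t=np.array(p["t"])
    d=R.T@np.array([(uv[0]-p["cx"])/p["fx"],(uv[1]-p["cy"])/p["fy"],1]);return -R.T@t,d
def at_z(p,uv,z):
    o,d=ray(p,uv);return o+d*(z-o[2])/d[2]
def proj(p,X):
    c=np.array(p["R"])@np.array(X)+np.array(p["t"]);return np.array([p["fx"]*c[0]/c[2]+p["cx"],p["fy"]*c[1]/c[2]+p["cy"]])
def wray(p,s,uv):
    f=p["fx"];dx=(uv[0]-p["cx"])/p["fx"];dy=(uv[1]-p["cy"])/p["fy"];r=np.hypot(dx,dy)
    d=np.array([np.sin(r)*dx/max(r,1e-9),np.sin(r)*dy/max(r,1e-9),np.cos(r)])
    T=np.array(p["tool_from_camera"]);W=Ro.from_rotvec(s["ee_rot"]).as_matrix()
    return W@T[:3,3]+np.array(s["eef_pos"]),W@T[:3,:3]@d
def w_at_z(p,s,uv,z):
    o,d=wray(p,s,uv);return o+d*(z-o[2])/d[2]
E
python3 - <<'E'
from h import *
s=robot.state();print(s["eef_pos"],s["ee_rot"],s["time_s"])
ps=[]
for n in("scene","side","wrist"):
    p=robot.grab_frame(n);ps.append(p);cv2.imwrite(f"pics/{n}0.png",p["img"][:,:,::-1])
    for l in("big_wedge","small_wedge","foot_socket"):
        for r in robot.silhouettes(p,l):
            m=r["pixels"].astype(np.uint8);xy=r["xy"]
            c=max(cv2.findContours(m,0,2)[0],key=cv2.contourArea)
            q=cv2.approxPolyDP(c,3,True)[:,0].tolist()
            w=at_z(p,xy,20) if n!="wrist" else w_at_z(p,s,xy,20)
            print(n,l,round(r["score"],2),np.round(xy),np.round(w),m.sum(),q, p["img"][int(xy[1]),int(xy[0])])
E
```

```text
[ 124.19280088 -535.432387    218.08216852] [-3.12003921e+00 -3.56945286e-01  5.65031724e-05] 0.0
scene big_wedge 0.71 [315. 236.] [491.  54.  20.] 2906 [[298, 203], [279, 222], [280, 240], [335, 268], [353, 250], [355, 239]] [171 135  73]
scene small_wedge 0.97 [363. 141.] [296. 319.  20.] 1030 [[377, 121], [362, 118], [343, 145], [342, 155], [358, 161], [378, 136]] [170 105 126]
scene small_wedge 0.79 [439. 169.] [469. 393.  20.] 1277 [[413, 159], [411, 176], [459, 184], [463, 158]] [16 17 18]
scene small_wedge 0.69 [378. 192.] [457. 234.  20.] 937 [[370, 171], [367, 209], [388, 212], [391, 173]] [170 134  70]
scene foot_socket 0.98 [270. 325.] [ 622. -125.   20.] 743 [[265, 309], [256, 315], [256, 332], [261, 340], [271, 341], [281, 333], [280, 317], [276, 311]] [173 106 129]
scene foot_socket 0.74 [219. 352.] [ 623. -219.   20.] 880 [[210, 334], [203, 342], [205, 359], [213, 367], [224, 367], [231, 359], [232, 342], [224, 334]] [163 169 157]
scene foot_socket 0.73 [150. 350.] [ 561. -308.   20.] 929 [[151, 333], [140, 341], [139, 352], [146, 367], [156, 368], [167, 362], [170, 349], [164, 335]] [171  96   0]
side big_wedge 0.75 [321. 264.] [487.  61.  20.] 2531 [[357, 247], [293, 247], [281, 266], [281, 275], [348, 286], [356, 267]] [214 167 114]
side small_wedge 0.89 [326. 397.] [284. 329.  20.] 2247 [[320, 365], [308, 399], [306, 427], [337, 432], [348, 370]] [217 136 165]
side small_wedge 0.8 [198. 374.] [462. 404.  20.] 2910 [[167, 352], [162, 372], [166, 392], [241, 389], [240, 360]] [12 14 15]
side foot_socket 0.96 [320. 208.] [ 620. -119.   20.] 418 [[313, 200], [312, 215], [329, 218], [331, 201], [323, 197]] [124  60  71]
side foot_socket 0.64 [385. 184.] [ 567. -308.   20.] 384 [[378, 177], [375, 193], [391, 196], [394, 178]] [205 114  52]
side foot_socket 0.62 [345. 190.] [ 624. -223.   20.] 379 [[337, 184], [337, 200], [351, 203], [354, 185]] [195 192 184]
```

View pics/scene0.png

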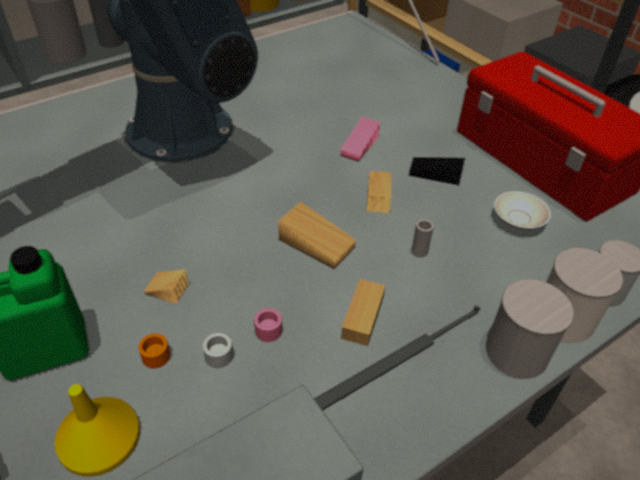

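View pics/side0.png

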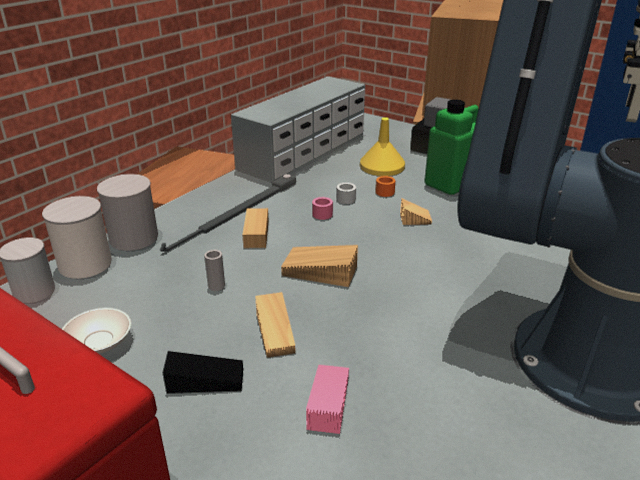

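The scene shows the big wedge at (315,236), two bare-wood candidates at (378,192) and (363,310), the stub at (167,285) and the aluminium socket at (218,350). The pink and black wedges and the orange and pink cups are decoys. I'll look at the two candidates from close by.

>>> servo_tool(series=[{"travel": [3,5,6],"yaw": 0,"fingers": 9.3},{"travel": [32,66,14],"yaw": 0,"fingers": 9.3},{"travel": [32,66,14],"yaw": 0,"fingers": 9.3},{"travel": [32,66,14],"yaw": 0,"fingers": 9.3},{"travel": [32,66,14],"yaw": 0,"fingers": 9.3},{"travel": [32,66,14],"yaw": 0,"fingers": 9.3},{"travel": [32,66,14],"yaw": 0,"fingers": 9.3},{"travel": [32,66,14],"yaw": 0,"fingers": 9.3},{"travel": [32,66,14],"yaw": 0,"fingers": 9.3},{"travel": [32,66,14],"yaw": 0,"fingers": 9.3},{"travel": [32,66,14],"yaw": 0,"fingers": 9.3},{"travel": [32,66,14],"yaw": 0,"fingers": 9.3}])

```text
time_s: 2.1
eef_pos: [440.8, 118.3, 357.9]
ee_rot: [3.121, 0.358, 0.001]
contact_force: [2.1, -1.1, 0.6]
gripper_width: 93.0
grip_force: 0.0
```

>>> servo_tool(series=[{"travel": [0,0,0],"yaw": 0,"fingers": 9.3},{"travel": [0,0,0],"yaw": 0,"fingers": 9.3},{"travel": [0,0,0],"yaw": 0,"fingers": 9.3}])

```text
time_s: 2.48
eef_pos: [440.0, 115.0, 357.4]
ee_rot: [3.121, 0.355, -0.0]
contact_force: [0.0, 0.6, 1.0]
gripper_width: 93.2
grip_force: 0.0
```

```bash
cat > w.py <<'E'
from h import *
import sys
s=robot.state();p=robot.grab_frame("wrist");W=Ro.from_rotvec(s["ee_rot"]).as_matrix()
print(s["time_s"],np.round(s["eef_pos"],1),"toolx",np.round(W[:,0],3),"y",np.round(W[:,1],3))
cv2.imwrite(f"pics/{sys.argv[1]}.png",p["img"][:,:,::-1])
for l in sys.argv[2:]:
    for r in robot.silhouettes(p,l):
        m=r["pixels"].astype(np.uint8);xy=r["xy"]
        c=max(cv2.findContours(m,0,2)[0],key=cv2.contourArea)
        print(l,round(r["score"],2),np.round(xy),np.round(w_at_z(p,s,xy,20)),m.sum(),cv2.approxPolyDP(c,3,True)[:,0].tolist(),p["img"][int(xy[1]),int(xy[0])])
E
python3 w.py w1 big_wedge small_wedge; python3 -c "
from h import *
p=robot.grab_frame('wrist');print(p['tool_from_camera'],p['fx'],p['cx'],p['cy'])"
```

```text
2.475 [440.  115.  357.4] toolx [ 0.975  0.224 -0.   ] y [ 0.224 -0.975  0.   ]
big_wedge 0.93 [366. 167.] [492.  58.  20.] 5296 [[386, 117], [337, 123], [350, 220], [401, 212]] [191 160  98]
small_wedge 0.94 [224. 169.] [447. 249.  20.] 2734 [[248, 134], [238, 135], [188, 180], [205, 205], [266, 160]] [192 171 105]
small_wedge 0.89 [137. 141.] [463. 389.  20.] 2771 [[122, 103], [101, 121], [141, 182], [165, 168], [138, 107]] [39 42 42]
small_wedge 0.7 [166. 263.] [288. 317.  20.] 2402 [[194, 240], [127, 261], [134, 288], [200, 270], [203, 262]] [189 136 165]
[[ 3.83030334e-04 -9.63719471e-01 -2.66916907e-01  7.47103738e+01]
 [ 9.99999745e-01  5.29999363e-04 -4.78577663e-04  3.06162987e-02]
 [ 6.02680403e-04 -2.66916655e-01  9.63719428e-01 -1.67759327e+02]
 [ 0.00000000e+00  0.00000000e+00  0.00000000e+00  1.00000000e+00]] 371.64829954431775 316.8823711997053 239.90332406821744
```

View pics/w1.png

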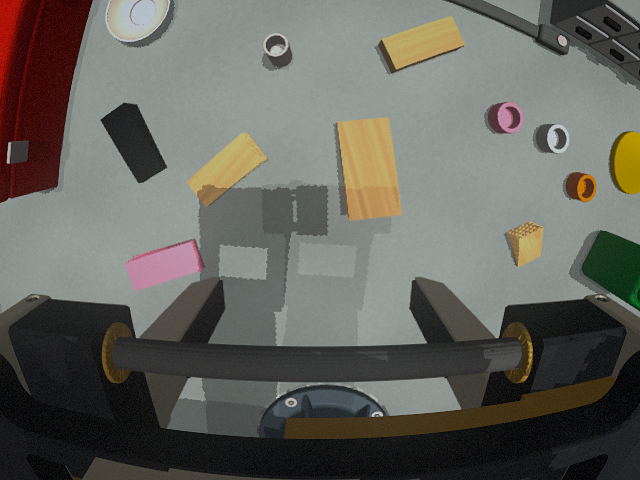

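The wrist view shows the big wedge at (366,167) and wood candidates at (228,168) and (422,43). The network picks the first candidate in both views. I'll fit wedge models to the masks to settle which piece it is and its direction.

```bash
cat > fit.py <<'E'
from h import *
from scipy.optimize import minimize
def wedge(L,w,ta,tb):
    return np.array([[sx*L/2,sy*w/2,z] for sx,t in((-1,ta),(1,tb)) for sy in(-1,1) for z in(0,t)])
BIG=wedge(130,70,49.8,22.2);SM=wedge(110,46,41.7,18.3);EV=wedge(110,46,30,30)
def pr(p,s,X):
    if s is None: return np.array([proj(p,x) for x in X])
    T=np.array(p["tool_from_camera"]);W=Ro.from_rotvec(s["ee_rot"]).as_matrix()
    c=((X-np.array(s["eef_pos"]))@W-T[:3,3])@T[:3,:3]
    h=np.hypot(c[:,0],c[:,1]);r=np.arctan2(h,c[:,2])
    return np.c_[p["fx"]*r*c[:,0]/h+p["cx"],p["fy"]*r*c[:,1]/h+p["cy"]]
def cost(v,V,obs):
    x,y,a=v;c,n=np.cos(a),np.sin(a);X=V@np.array([[c,n,0],[-n,c,0],[0,0,1]])+[x,y,0]
    e=0
    for p,s,m in obs:
        h=cv2.convexHull((pr(p,s,X)*8).astype(np.float32)).astype(np.int32)
        g=np.zeros((480,640),np.uint8);cv2.fillConvexPoly(g,h,1,shift=3)
        e+=1-(g&m).sum()/(g|m).sum()
    return e/len(obs)
def fit(V,obs,x,y):
    best=[]
    for a in np.arange(0,2*np.pi,np.pi/6):
        r=minimize(cost,[x,y,a],args=(V,obs),method="Nelder-Mead",options=dict(initial_simplex=[[x,y,a],[x+15,y,a],[x,y+15,a],[x,y,a+.3]],xatol=.1,fatol=1e-4))
        best.append((r.fun,r.x))
    best.sort(key=lambda b:b[0]);return [(round(f,3),np.round([v[0],v[1],np.degrees(v[2])%360],1).tolist()) for f,v in best[:6]]
def hullmask(m):
    m=m.astype(np.uint8);c=max(cv2.findContours(m,0,2)[0],key=cv2.contourArea);g=np.zeros_like(m);cv2.fillPoly(g,[cv2.convexHull(c)],1);return g
def pick(p,s,l,x,y,tol=60):
    for r in robot.silhouettes(p,l):
        w=at_z(p,r["xy"],20) if s is None else w_at_z(p,s,r["xy"],20)
        if np.hypot(w[0]-x,w[1]-y)<tol: return (p,s,hullmask(r["pixels"]))
E
python3 - <<'E'
from fit import *
s=robot.state();ps=[(robot.grab_frame("wrist"),s),(robot.grab_frame("scene"),None),(robot.grab_frame("side"),None)]
for l,x,y,Vs in(("big_wedge",490,56,[BIG]),("small_wedge",450,242,[SM,EV])):
    obs=[o for p,q in ps if (o:=pick(p,q,l,x,y))];print(l,len(obs))
    for V in Vs:
        for i in fit(V,obs,x,y): print(i)
for o,(p,q) in enumerate(ps):
    print([(round(r["score"],2),np.round(at_z(p,r["xy"],17) if q is None else w_at_z(p,q,r["xy"],17))) for r in robot.look_for(p,"foot_socket")])
E
```

```text
big_wedge 3
(np.float64(0.036), [493.7, 57.3, 20.0])
(np.float64(0.036), [494.0, 57.3, 20.0])
(np.float64(0.036), [493.8, 57.3, 20.2])
(np.float64(0.036), [494.0, 57.3, 20.0])
(np.float64(0.037), [493.7, 57.3, 19.8])
(np.float64(0.037), [493.8, 57.3, 20.0])
small_wedge 3
(np.float64(0.056), [444.9, 247.9, 139.9])
(np.float64(0.057), [445.1, 247.8, 139.6])
(np.float64(0.057), [445.1, 247.9, 139.7])
(np.float64(0.057), [445.1, 247.8, 139.7])
(np.float64(0.057), [445.1, 247.9, 139.7])
(np.float64(0.058), [444.9, 248.1, 139.4])
(np.float64(0.099), [447.2, 246.0, 139.3])
(np.float64(0.099), [447.2, 246.0, 319.3])
(np.float64(0.099), [447.1, 245.9, 319.3])
(np.float64(0.099), [447.1, 245.9, 139.3])
(np.float64(0.1), [446.9, 245.7, 140.1])
(np.float64(0.1), [446.9, 245.7, 320.1])
[(0.88, array([ 620., -218.,   17.])), (0.8, array([ 621., -126.,   17.])), (0.76, array([ 567., -318.,   17.]))]
[(0.66, array([ 620., -124.,   17.])), (0.57, array([ 620., -216.,   17.])), (0.56, array([ 555., -307.,   17.]))]
[(0.91, array([ 627., -121.,   17.])), (0.87, array([ 571., -310.,   17.])), (0.79, array([ 621., -222.,   17.]))]
```

Both fits are clear:
- **Big wedge:** at (494,57), thin end pointing 20°.
- **Small wedge:** at (445,248), thin end pointing 140°. The tapered model fits much better than an even block.

Next is the grasp, with the tool's y axis turned to 50° by a yaw of −53.

>>> servo_tool(series=[{"travel": [0.5,13.3,-5],"yaw": -10,"fingers": 9.3},{"travel": [0.5,13.3,-10],"yaw": -20,"fingers": 9.3},{"travel": [0.5,13.3,-15],"yaw": -30,"fingers": 9.3},{"travel": [0.5,13.3,-20],"yaw": -40,"fingers": 9.3},{"travel": [0.5,13.3,-24],"yaw": -50,"fingers": 9.3},{"travel": [0.5,13.3,-26],"yaw": -53,"fingers": 9.3},{"travel": [0.5,13.3,-26],"yaw": -53,"fingers": 9.3},{"travel": [0.5,13.3,-29],"yaw": -53,"fingers": 9.3},{"travel": [0.5,13.3,-32],"yaw": -53,"fingers": 9.3},{"travel": [0.5,13.3,-34],"yaw": -53,"fingers": 9.3},{"travel": [0.5,13.3,-35.1],"yaw": -53,"fingers": 9.3},{"travel": [0.5,13.3,-35.1],"yaw": -53,"fingers": 9.3}])

```text
time_s: 4.78
eef_pos: [445.7, 249.2, 6.8]
ee_rot: [-2.953, 1.072, -0.001]
contact_force: [1.2, 0.9, 0.9]
gripper_width: 92.9
grip_force: 0.0
```

```bash
python3 -c "
from fit import *
s=robot.state();print(s['eef_pos'],s['contact_force'],s['q']);p=robot.grab_frame('wrist');cv2.imwrite('pics/w2.png',p['img'][:,:,::-1])
ps=[(p,s)]
o=pick(p,s,'small_wedge',445,248)
if o: print(fit(SM,[o],445,248)[:2])
"
```

```text
[445.68056351 249.18155445   6.83942583] [1.15258332 0.90161798 0.8554827 ] [ 4.18622316e-01  6.07133620e-01  1.89033514e+00 -3.24551696e-05
  6.43679938e-01  2.68606824e+00]
[(np.float64(0.219), [445.9, 247.9, 138.3]), (np.float64(0.219), [446.0, 247.9, 138.3])]
```

View pics/w2.png

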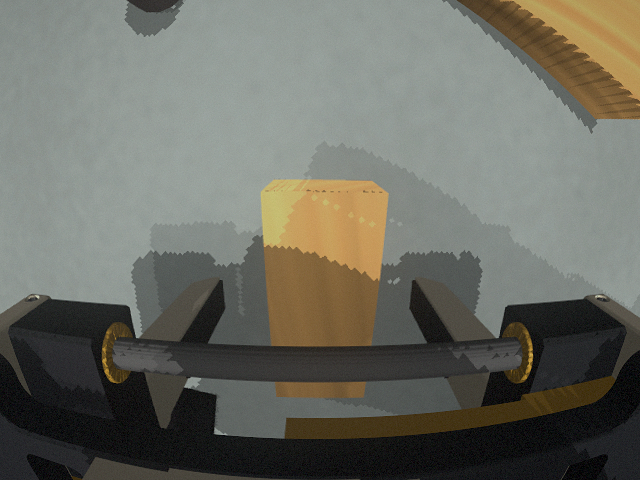

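The picture shows the wedge square between the fingers at (322,290), with its thick end away from the base. I'll close and lift.

>>> servo_tool(series=[{"travel": [0,0,0],"yaw": 0,"fingers": 3},{"travel": [0,0,0],"yaw": 0,"fingers": 3},{"travel": [0,0,0],"yaw": 0,"fingers": 3},{"travel": [0,0,0],"yaw": 0,"fingers": 3},{"travel": [0,0,0],"yaw": 0,"fingers": 3},{"travel": [0,0,0],"yaw": 0,"fingers": 3}])

```text
time_s: 5.62
eef_pos: [445.3, 249.0, 6.4]
ee_rot: [2.952, -1.073, -0.0]
contact_force: [-0.8, 0.6, 1.2]
gripper_width: 45.6
grip_force: 30.0
```

>>> servo_tool(series=[{"travel": [0,0,3],"yaw": 0,"fingers": 3},{"travel": [0,0,7],"yaw": 0,"fingers": 3},{"travel": [0,0,11],"yaw": 0,"fingers": 3},{"travel": [0,0,13],"yaw": 0,"fingers": 3},{"travel": [0,0,13],"yaw": 0,"fingers": 3}])

```text
time_s: 6.25
eef_pos: [445.9, 249.3, 137.4]
ee_rot: [-2.951, 1.072, -0.003]
contact_force: [0.4, -0.7, -1.4]
gripper_width: 45.7
grip_force: 30.0
```

>>> servo_tool(series=[{"travel": [1,-4,0],"yaw": 10,"fingers": 3},{"travel": [2,-8,0],"yaw": 20,"fingers": 3},{"travel": [3,-12,0],"yaw": 30,"fingers": 3},{"travel": [4,-16,0],"yaw": 40,"fingers": 3},{"travel": [5.2,-19,0],"yaw": 50,"fingers": 3},{"travel": [5.2,-19,-2],"yaw": 60,"fingers": 3},{"travel": [5.2,-19,-5],"yaw": 60,"fingers": 3},{"travel": [5.2,-19,-7],"yaw": 60,"fingers": 3},{"travel": [5.2,-19,-7],"yaw": 60,"fingers": 3},{"travel": [5.2,-19,-7],"yaw": 60,"fingers": 3}])

```text
time_s: 7.5
eef_pos: [497.4, 59.1, 66.5]
ee_rot: [-3.094, -0.547, 0.0]
contact_force: [-1.2, 0.9, -1.4]
gripper_width: 45.8
grip_force: 30.0
```

```bash
python3 -c "
from fit import *
s=robot.state();print(s['eef_pos'],s['ee_rot'],s['contact_force'],s['wrist_torque']);p=robot.grab_frame('side');cv2.imwrite('pics/s2.png',cv2.resize(p['img'][190:330,220:420,::-1],(800,560)))
"
```

```text
[497.35228871  59.06521497  66.45874005] [-3.09359229e+00 -5.47020484e-01  3.03717441e-04] [-1.20411237  0.8577703  -1.38536826] [-0.00398021  0.00574959 -0.00366181]
```

View pics/s2.png

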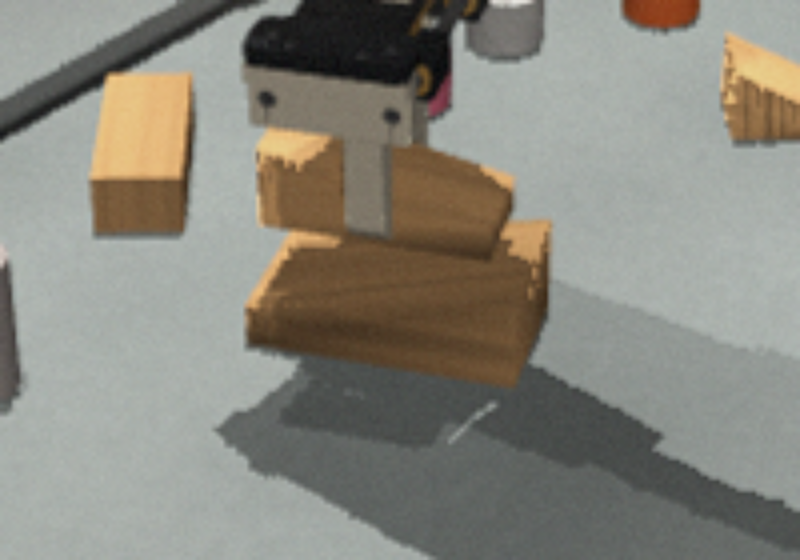

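The crop shows the small wedge hovering in line over the big block, thick end (260,180) over the thin end (270,310). I'll lower it gently and watch the force.

>>> servo_tool(series=[{"travel": [0,0,-0.6],"yaw": 0,"fingers": 3},{"travel": [0,0,-1.0],"yaw": 0,"fingers": 3},{"travel": [0,0,-1.3],"yaw": 0,"fingers": 3},{"travel": [0,0,-1.5],"yaw": 0,"fingers": 3},{"travel": [0,0,-1.6],"yaw": 0,"fingers": 3},{"travel": [0,0,-1.6],"yaw": 0,"fingers": 3}])

```text
time_s: 8.3
eef_pos: [497.9, 59.2, 50.8]
ee_rot: [-3.094, -0.547, -0.002]
contact_force: [1.2, 2.4, 5.3]
gripper_width: 46.1
grip_force: 30.0
```

>>> servo_tool(series=[{"travel": [0,0,-0.2],"yaw": 0,"fingers": 3},{"travel": [0,0,-0.4],"yaw": 0,"fingers": 3},{"travel": [0,0,-0.6],"yaw": 0,"fingers": 3},{"travel": [0,0,-0.6],"yaw": 0,"fingers": 3}])

```text
time_s: 8.8
eef_pos: [498.8, 59.4, 45.1]
ee_rot: [-3.094, -0.546, -0.005]
contact_force: [3.6, 3.2, 4.5]
gripper_width: 45.9
grip_force: 30.0
```

>>> servo_tool(series=[{"travel": [0,0,-0.1],"yaw": 0,"fingers": 3},{"travel": [0,0,-0.15],"yaw": 0,"fingers": 3},{"travel": [0,0,-0.2],"yaw": 0,"fingers": 3},{"travel": [0,0,-0.2],"yaw": 0,"fingers": 3}])

```text
time_s: 9.3
eef_pos: [498.9, 59.4, 43.2]
ee_rot: [3.094, 0.546, 0.006]
contact_force: [3.7, 4.1, 6.0]
gripper_width: 45.8
grip_force: 30.0
```

>>> servo_tool(series=[{"travel": [0,0,-0.1],"yaw": 0,"fingers": 3},{"travel": [0,0,-0.15],"yaw": 0,"fingers": 3},{"travel": [0,0,-0.15],"yaw": 0,"fingers": 3}])

```text
time_s: 9.68
eef_pos: [498.9, 59.4, 41.7]
ee_rot: [3.094, 0.546, 0.006]
contact_force: [4.2, 5.0, 6.2]
gripper_width: 45.7
grip_force: 30.0
```

>>> servo_tool(series=[{"travel": [0,0,0],"yaw": 0,"fingers": 4.7},{"travel": [0,0,0],"yaw": 0,"fingers": 5.2},{"travel": [0,0,0],"yaw": 0,"fingers": 6.5},{"travel": [0,0,0],"yaw": 0,"fingers": 8},{"travel": [0,0,2],"yaw": 0,"fingers": 8},{"travel": [0,0,6],"yaw": 0,"fingers": 8},{"travel": [0,0,12],"yaw": 0,"fingers": 8},{"travel": [0,0,18],"yaw": 0,"fingers": 9.3},{"travel": [0,0,24],"yaw": 0,"fingers": 9.3},{"travel": [-10,0,26],"yaw": 0,"fingers": 9.3},{"travel": [-10,0,26],"yaw": 0,"fingers": 9.3},{"travel": [-10,0,26],"yaw": 0,"fingers": 9.3}])

```text
time_s: 11.18
eef_pos: [395.9, 59.1, 301.7]
ee_rot: [3.093, 0.547, 0.003]
contact_force: [-0.0, -0.4, -0.1]
gripper_width: 92.9
grip_force: 0.0
```

```bash
cat > stack.py <<'E'
from fit import *
import sys
s=robot.state();ps=[(robot.grab_frame("wrist"),s),(robot.grab_frame("scene"),None),(robot.grab_frame("side"),None)]
print(s["time_s"],s["eef_pos"])
a=cv2.resize(ps[2][0]["img"][190:330,220:420],(400,280));b=cv2.resize(ps[1][0]["img"][170:310,220:420],(400,280))
w=cv2.resize(ps[0][0]["img"],(400,300))
cv2.imwrite(f"pics/{sys.argv[1]}.png",np.vstack([np.hstack([a,b]),np.hstack([w,w*0])])[:,:,::-1])
t=np.radians(12);V=SM@np.array([[np.cos(t),0,-np.sin(t)],[0,1,0],[np.sin(t),0,np.cos(t)]])  # pitch nose up by 12deg about own y
V=V+[0,0,36]
print([ (np.round(v)).tolist() for v in V])
obs=[o for p,q in ps if (o:=pick(p,q,"small_wedge",494,57,50))];print(len(obs))
if obs:
    for i in fit(V,obs,494,57)[:3]: print(i)
for p,q in ps: print([(round(r["score"],2),np.round(at_z(p,r["xy"],17) if q is None else w_at_z(p,q,r["xy"],17))) for r in robot.look_for(p,"foot_socket")])
E
python3 stack.py st1
```

```text
11.175 [395.91361191  59.10686172 301.74802429]
[[-54.0, -23.0, 47.0], [-45.0, -23.0, 88.0], [-54.0, 23.0, 47.0], [-45.0, 23.0, 88.0], [54.0, -23.0, 25.0], [58.0, -23.0, 42.0], [54.0, 23.0, 25.0], [58.0, 23.0, 42.0]]
2
(np.float64(0.134), [498.6, 59.2, 18.6])
(np.float64(0.137), [500.7, 59.6, 18.5])
(np.float64(0.138), [500.9, 59.8, 18.4])
[(0.95, array([ 566., -308.,   17.])), (0.72, array([ 621., -125.,   17.])), (0.61, array([ 620., -222.,   17.]))]
[(0.92, array([ 613., -125.,   17.])), (0.82, array([ 556., -304.,   17.])), (0.81, array([ 620., -216.,   17.]))]
[(0.84, array([ 628., -127.,   17.])), (0.7, array([ 559., -308.,   17.])), (0.63, array([ 633., -234.,   17.]))]
```

View pics/st1.png

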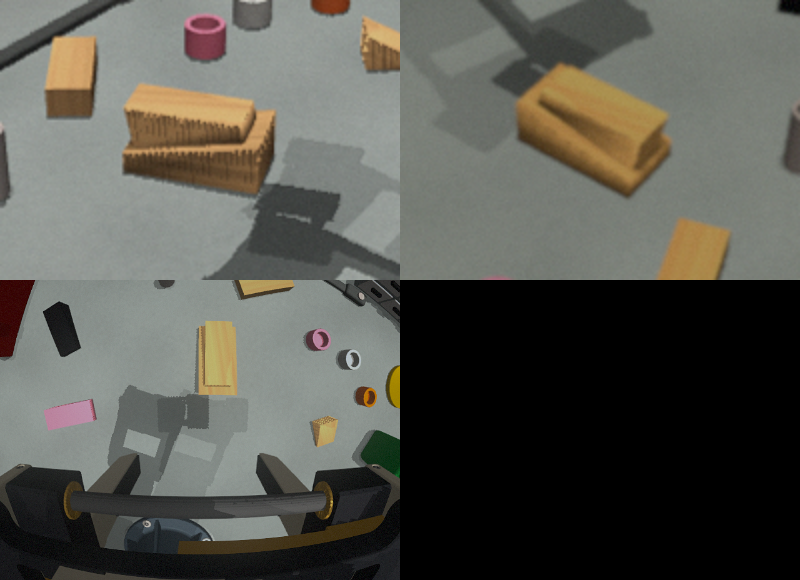

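The picture shows the offcut seated flat on the slope, released, with the top level. My fit tilted the model the wrong way, so I'll flip it and refit.

```bash
sed -i 's/np.radians(12)/np.radians(-12)/; /print(\[ (np/d' stack.py; cat >> stack.py <<'E'
m=[]
def hull_union(l):
    return [o for p,q in ps if (o:=pick(p,q,l,494,57,60))]
ob=hull_union("big_wedge")
for o in ob: print(o[2].sum())
if ob: print(fit(BIG,ob,494,57)[:2])
E
python3 stack.py st2
```

```text
11.625 [397.58834205  59.02706117 300.53535172]
2
(np.float64(0.026), [496.8, 58.4, 199.8])
(np.float64(0.027), [496.6, 58.7, 199.4])
(np.float64(0.027), [496.4, 58.8, 199.2])
[(0.69, array([ 565., -309.,   17.])), (0.6, array([ 622., -125.,   17.])), (0.55, array([ 615., -218.,   17.]))]
[(0.96, array([ 621., -218.,   17.])), (0.91, array([ 618., -125.,   17.])), (0.88, array([ 561., -305.,   17.]))]
[(0.89, array([ 621., -123.,   17.])), (0.69, array([ 625., -211.,   17.])), (0.67, array([ 559., -305.,   17.])), (0.63, array([462.,  74.,  17.]))]
6965
2983
2221
[(np.float64(0.068), [493.3, 57.4, 20.2]), (np.float64(0.07), [493.4, 57.2, 20.3])]
```

The offcut is centred to about 3 mm, and its top centre is near (503,60). Now to the aluminium socket, near (621,-218).

>>> servo_tool(series=[{"travel": [4,-5,0],"yaw": 10,"fingers": 9.3},{"travel": [8,-10,0],"yaw": 20,"fingers": 9.3},{"travel": [12,-15,0],"yaw": 30,"fingers": 9.3},{"travel": [16,-19,0],"yaw": 40,"fingers": 9.3},{"travel": [20,-24,-3],"yaw": 50,"fingers": 9.3},{"travel": [22.5,-27.7,-8],"yaw": 60,"fingers": 9.3},{"travel": [22.5,-27.7,-13],"yaw": 60,"fingers": 9.3},{"travel": [22.5,-27.7,-17],"yaw": 60,"fingers": 9.3},{"travel": [22.5,-27.7,-17],"yaw": 60,"fingers": 9.3},{"travel": [22.5,-27.7,-17],"yaw": 60,"fingers": 9.3}])

```text
time_s: 13.48
eef_pos: [623.2, -218.2, 133.0]
ee_rot: [2.404, 2.019, 0.002]
contact_force: [-0.3, -0.1, 1.1]
gripper_width: 93.0
grip_force: 0.0
```

```bash
python3 w.py w3 foot_socket
```

```text
13.475 [ 623.2 -218.2  133. ] toolx [ 0.173  0.985 -0.001] y [ 0.985 -0.173  0.002]
foot_socket 0.82 [286. 116.] [ 617. -123.   20.] 3235 [[281, 87], [262, 99], [256, 124], [269, 145], [294, 150], [312, 140], [321, 117], [308, 94], [297, 88]] [202 111 131]
foot_socket 0.69 [310. 240.] [ 618. -221.   20.] 3076 [[305, 205], [287, 217], [279, 235], [279, 247], [290, 264], [313, 270], [335, 255], [338, 236], [330, 214]] [211 220 217]
foot_socket 0.61 [269. 330.] [ 569. -294.   20.] 1646 [[236, 342], [289, 345], [291, 328], [283, 315], [261, 308], [246, 317]] [214 128  23]
```

View pics/w3.png

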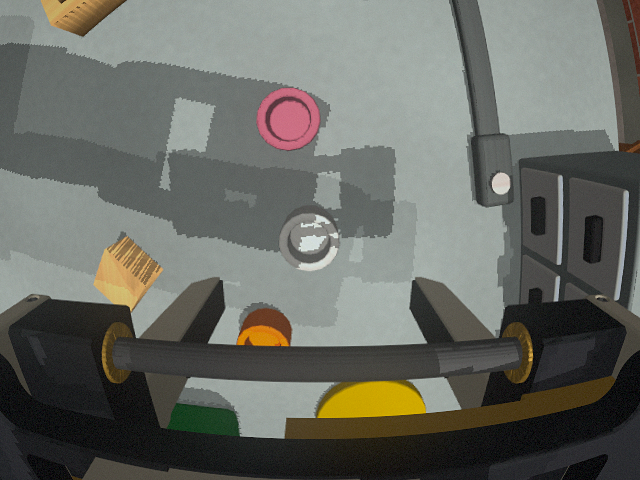

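The picture shows the aluminium socket at (309,239), which is world (619,-220), between the fingers' line of travel. The pink (288,118) and orange (265,328) cups are clear. I'll descend and grip.

>>> servo_tool(series=[{"travel": [-0.4,-0.2,-4],"yaw": 0,"fingers": 9.3},{"travel": [-0.4,-0.2,-8],"yaw": 0,"fingers": 9.3},{"travel": [-0.4,-0.2,-11],"yaw": 0,"fingers": 9.3},{"travel": [-0.4,-0.2,-12.7],"yaw": 0,"fingers": 9.3},{"travel": [-0.4,-0.2,-12.7],"yaw": 0,"fingers": 9.3},{"travel": [-0.4,-0.2,-12.7],"yaw": 0,"fingers": 3},{"travel": [-0.4,-0.2,-12.7],"yaw": 0,"fingers": 3},{"travel": [-0.4,-0.2,-12.7],"yaw": 0,"fingers": 3},{"travel": [-0.4,-0.2,-12.7],"yaw": 0,"fingers": 3},{"travel": [-0.4,-0.2,-12.7],"yaw": 0,"fingers": 3},{"travel": [-0.4,-0.2,-12.7],"yaw": 0,"fingers": 3}])

```text
time_s: 14.95
eef_pos: [618.3, -220.0, 3.9]
ee_rot: [-2.406, -2.02, 0.0]
contact_force: [-0.8, -0.3, 2.6]
gripper_width: 45.7
grip_force: 30.0
```

>>> servo_tool(series=[{"travel": [0,0,4],"yaw": 0,"fingers": 3},{"travel": [0,0,9],"yaw": 0,"fingers": 3},{"travel": [0,0,14],"yaw": 0,"fingers": 3},{"travel": [0,0,16],"yaw": 0,"fingers": 3},{"travel": [0,0,16],"yaw": 0,"fingers": 3}])

```text
time_s: 15.58
eef_pos: [618.5, -220.0, 164.1]
ee_rot: [2.405, 2.02, 0.001]
contact_force: [-0.1, -0.0, -2.8]
gripper_width: 46.1
grip_force: 30.0
```

```bash
python3 w.py w4 foot_socket
```

```text
15.575 [ 618.5 -220.   164.1] toolx [ 0.173  0.985 -0.   ] y [ 0.985 -0.173  0.001]
foot_socket 0.88 [317. 305.] [ 607. -293.   20.] 8988 [[283, 261], [273, 276], [263, 306], [269, 340], [274, 345], [292, 346], [361, 345], [370, 329], [371, 313], [355, 265], [338, 251], [319, 246], [298, 251]] [156 154 149]
foot_socket 0.86 [294. 115.] [ 617. -123.   20.] 2583 [[287, 91], [269, 108], [270, 129], [286, 144], [307, 144], [323, 129], [324, 108], [313, 94]] [225 127 149]
foot_socket 0.41 [268. 342.] [ 553. -325.   20.] 63 [[265, 333], [262, 344], [269, 345]] [119  56  32]
```

The socket is held and centred in the pads: the visible edge matches zero offset. I'll carry it over the stack.

>>> servo_tool(series=[{"travel": [-2,5,1],"yaw": -10,"fingers": 3},{"travel": [-4,10,1],"yaw": -20,"fingers": 3},{"travel": [-6,15,1],"yaw": -30,"fingers": 3},{"travel": [-8,20,1],"yaw": -40,"fingers": 3},{"travel": [-10,25,1],"yaw": -50,"fingers": 3},{"travel": [-11.6,28,0],"yaw": -60,"fingers": 3},{"travel": [-11.6,28,-3],"yaw": -60,"fingers": 3},{"travel": [-11.6,28,-6],"yaw": -60,"fingers": 3},{"travel": [-11.6,28,-8],"yaw": -60,"fingers": 3},{"travel": [-11.6,28,-8],"yaw": -60,"fingers": 3},{"travel": [-11.6,28,-8],"yaw": -60,"fingers": 3}])

```text
time_s: 17.05
eef_pos: [502.3, 60.0, 83.8]
ee_rot: [-3.094, -0.547, 0.001]
contact_force: [-0.1, 0.2, -1.2]
gripper_width: 45.7
grip_force: 30.0
```

```bash
python3 stack.py st3
```

```text
17.05 [502.27063635  60.0263702   83.82229404]
2
(np.float64(0.287), [497.3, 57.9, 200.6])
(np.float64(0.287), [497.4, 58.0, 200.6])
(np.float64(0.288), [497.2, 58.1, 200.4])
[(0.91, array([ 619., -129.,   17.])), (0.72, array([468.,  48.,  17.]))]
[(0.81, array([ 560., -304.,   17.])), (0.77, array([ 622., -126.,   17.])), (0.58, array([438., 120.,  17.]))]
[(0.76, array([ 570., -306.,   17.])), (0.7, array([573., -59.,  17.]))]
13058
2838
2265
[(np.float64(0.223), [493.3, 56.9, 20.1]), (np.float64(0.224), [493.1, 56.9, 20.0])]
```

View pics/st3.png

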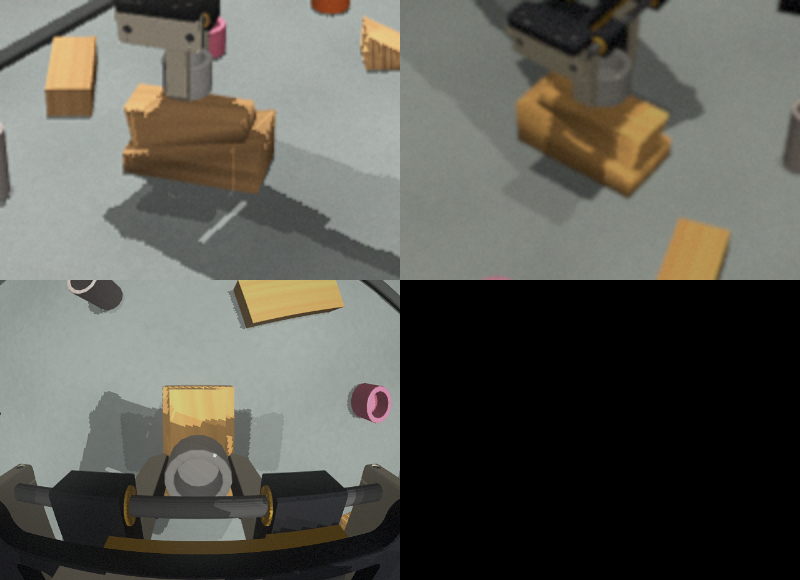

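The picture shows the socket upright above the middle of the level top, in line across. I'll lower it to contact.

>>> servo_tool(series=[{"travel": [0,0,-0.6],"yaw": 0,"fingers": 3},{"travel": [0,0,-1.0],"yaw": 0,"fingers": 3},{"travel": [0,0,-1.2],"yaw": 0,"fingers": 3},{"travel": [0,0,-1.35],"yaw": 0,"fingers": 3},{"travel": [0,0,-1.4],"yaw": 0,"fingers": 3},{"travel": [0,0,-1.4],"yaw": 0,"fingers": 3}])

```text
time_s: 18.4
eef_pos: [502.4, 60.1, 69.9]
ee_rot: [-3.094, -0.547, -0.0]
contact_force: [0.3, 0.5, -1.3]
gripper_width: 46.0
grip_force: 30.0
```

>>> servo_tool(series=[{"travel": [0,0,-0.05],"yaw": 0,"fingers": 3},{"travel": [0,0,-0.1],"yaw": 0,"fingers": 3},{"travel": [0,0,-0.1],"yaw": 0,"fingers": 3}])

```text
time_s: 18.77
eef_pos: [502.3, 60.1, 68.8]
ee_rot: [-3.094, -0.547, 0.0]
contact_force: [1.0, 0.5, -0.7]
gripper_width: 45.8
grip_force: 30.0
```

>>> servo_tool(series=[{"travel": [0,0,-0.05],"yaw": 0,"fingers": 3},{"travel": [0,0,-0.1],"yaw": 0,"fingers": 3},{"travel": [0,0,-0.1],"yaw": 0,"fingers": 3}])

```text
time_s: 19.15
eef_pos: [502.4, 60.1, 68.3]
ee_rot: [3.094, 0.547, 0.0]
contact_force: [-3.2, 0.2, 5.8]
gripper_width: 45.8
grip_force: 30.0
```

Contact made. I'll release and rise.

>>> servo_tool(series=[{"travel": [0,0,0],"yaw": 0,"fingers": 4.8},{"travel": [0,0,0],"yaw": 0,"fingers": 5.4},{"travel": [0,0,0],"yaw": 0,"fingers": 6.5},{"travel": [0,0,0],"yaw": 0,"fingers": 7.5},{"travel": [0,0,1],"yaw": 0,"fingers": 7.5},{"travel": [0,0,4],"yaw": 0,"fingers": 7.5},{"travel": [0,0,9],"yaw": 0,"fingers": 7.5},{"travel": [0,0,15],"yaw": 0,"fingers": 7.5},{"travel": [0,0,20],"yaw": 0,"fingers": 7.5},{"travel": [-10,0,23],"yaw": 0,"fingers": 7.5},{"travel": [-10,0,23],"yaw": 0,"fingers": 7.5},{"travel": [-10,0,23],"yaw": 0,"fingers": 7.5}])

```text
time_s: 20.65
eef_pos: [401.0, 60.2, 299.6]
ee_rot: [3.093, 0.547, 0.005]
contact_force: [0.8, 0.0, -0.1]
gripper_width: 74.8
grip_force: 0.0
```

```bash
sed -i 's/xy"\],17/xy"],82/g; s/xy"\],17/xy"],82/g' stack.py; python3 stack.py st4
```

```text
20.65 [400.95275996  60.15532172 299.62804617]
3
(np.float64(0.033), [496.6, 58.8, 199.6])
(np.float64(0.033), [496.6, 58.8, 199.8])
(np.float64(0.034), [496.5, 58.9, 199.8])
[(0.88, array([504.,  60.,  82.])), (0.81, array([597., -97.,  82.])), (0.64, array([ 555., -255.,   82.]))]
[(0.81, array([ 659., -148.,   82.])), (0.78, array([503.,  62.,  82.])), (0.56, array([ 610., -312.,   82.]))]
[(0.93, array([553., -19.,  82.])), (0.74, array([508.,  57.,  82.])), (0.68, array([ 492., -188.,   82.]))]
5791
2841
2156
[(np.float64(0.14), [493.2, 57.0, 20.2]), (np.float64(0.141), [493.2, 57.0, 20.1])]
```

View pics/st4.png

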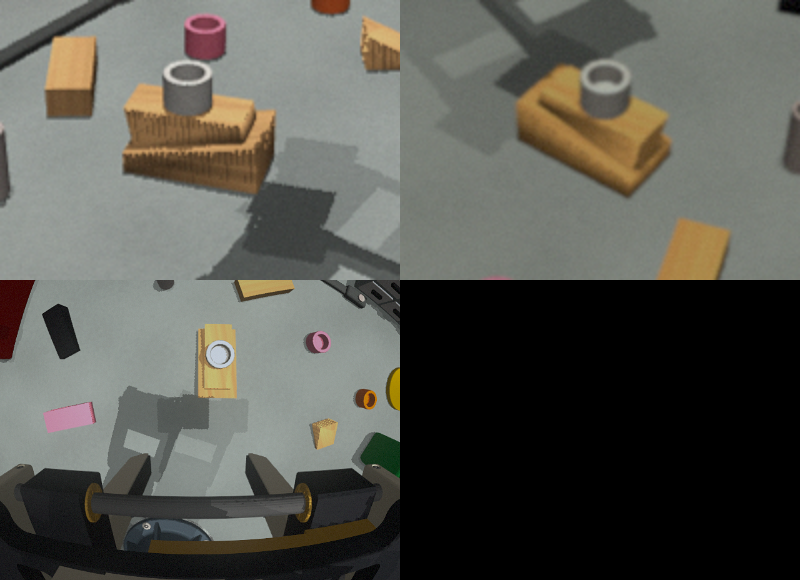

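The socket stands upright at about (504,60), and the top's centre is at about (502.5,61). The stack is sound, so I'll hand it in.

```bash
python3 -c "
from station import robot
print(robot.close_job())"
```

```text
the job is handed in; nothing more can be done
None
```

The job is handed in (no verdict came back): the small wedge sits released on the big block's slope with its top level, about 4 mm off centre, and the aluminium socket stands upright about 2 mm from the middle of that top, at roughly 21 s of the 56 s allowed.

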